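# Change the kiln supply over at the interlocked lever box

## Task

Change the supply over from the red-lever kiln to the blue-lever kiln. First swing the red lever fully back to off (towards the robot), then lift the yellow slide by its black knob out of its notch, move it along and drop it fully down into the notch behind the blue lever, and last swing the blue lever fully over to on (away from the robot). The green lever must stay off, and leave the pots and tools on the bench where they are.

Things in the scene. Friction and masses are not known exactly. Their poses are not given: they have to be found in the camera images.
- panel: Grey steel switch box fixed on the bench, 235 mm deep (x), 360 mm wide (y), 60 mm high. Origin on the bench under the middle lever's pivot; its x points away from the robot, y along the row of levers. It reaches from x = -70 to +165 mm. Three lever places at y = -85, 0 and +85 mm; which colour stands in which place varies. A steel comb with a notch behind each lever lies at x = 120 to 150 mm.
- red (a joint): Angle of the red lever: 0 = off, leaning 0.5 rad back towards the robot (panel -x); 1.0 = on, leaning 0.5 rad away from it (panel +x), hard stops at both. It starts on (0.93 to 1). The levers swing about panel y and stay where they are left (0.2 N m of friction, 2 to 3 N at the handle).
- blue (a joint): Angle of the blue lever, same meaning. It starts off (0 to 0.06).
- green (a joint): Angle of the green lever, same meaning. It starts off (0 to 0.06). A lever that does not stand in the slide's gap is stopped by the yellow plate at about 0.3 rad.
- red_pivot (a point): Pivot of the red lever, 75 mm above the bench. Axes as the panel's. All levers are alike: a steel rod of 6 mm radius with a coloured round handle 22 mm in diameter and 60 mm long, from 45 to 105 mm from the pivot.
- blue_pivot (a point): Pivot of the blue lever, 75 mm above the bench. Axes as the panel's.
- green_pivot (a point): Pivot of the green lever, 75 mm above the bench. Axes as the panel's.
- red_grip (a point): Point in the red handle, on its axis, 85 mm from the pivot (handle end 20 mm further on).
- blue_grip (a point): Point in the blue handle, on its axis, 85 mm from the pivot (handle end 20 mm further on).
- green_grip (a point): Point in the green handle, on its axis, 85 mm from the pivot (handle end 20 mm further on).
- knob_grip (a point): Centre of the slide's black knob, an upright cylinder 32 mm in diameter and 50 mm high, 165 mm above the bench when the slide is down. It stands on a yellow block (44 mm in x, 60 mm in y, top 130 mm above the bench). The slide moves only along panel y and up and down; it weighs 0.4 to 0.6 kg (the knob part), drops under its own weight when let go and drags 1 to 2 N along y.
- lift (a joint): How far the slide is raised, in m: 0 = fully down in a notch, 0.015 = pin resting on the teeth, 0.030 = upper stop. It must be raised more than 0.015 to pass along.
- red_notch (a point): Where the knob's centre is when the slide is down in the notch behind the red lever (135 mm beyond its pivot in panel x, 165 mm above the bench). The slide starts here. Notches are open at the top, 26 mm wide in y; the teeth between have flat tops 85 mm above the bench; an end stop 135 mm high stands 135 mm either side of the middle notch.
- blue_notch (a point): Where the knob's centre is when the slide is down in the notch behind the blue lever. The round pin under the knob's block, 20 mm in diameter, has 3 mm of play to either side along y in any notch.
- bowl: Bystander: blue glazed bowl, 130 mm wide, 60 mm high. Origin under its centre.
- glaze: Bystander: amber glaze jar with a white cap, 72 mm wide, 78 mm high. Origin under its centre.
- looptool: Bystander: trimming tool with a wooden handle and wire loop, 180 mm long, lying on the bench. Origin near its middle.
- brush: Bystander: glaze brush, 180 mm long, lying on the bench.
- bat: Bystander: round wooden throwing bat, 180 mm wide, 14 mm thick. Origin under its centre.
- cup: Bystander: white cup, 76 mm wide, 75 mm high. Origin under its centre.
- rib: Bystander: dark wooden rib, 120 x 60 x 8 mm, lying flat. Origin under its centre.
- slide_gap (a point): Middle of the gap in the slide's yellow plate, in line with the knob, 118 mm above the bench. The plate is 390 mm long in y, 105 to 130 mm above the bench, 0 to 8 mm beyond the pivots in x; the gap is 40 mm wide, with arms along both its sides back to the knob's block. Only the lever in the gap can be on, and while it is on the slide cannot move along.

How it is judged (in metres and radians):
On the way, in this order (a step that is already met when the one before it is completed fails the run):
1. the red lever is fully off while the slide still sits in the red notch (value of joint red below 0.12 rad and horizontal distance between knob_grip and red_notch below 0.008 m and value of joint lift below 0.005 m), for 0.1 s.
2. the slide is lifted clear of the teeth (value of joint lift above 0.0145 m), for 0.1 s.
3. the slide is down in the notch behind the blue lever, before that lever is thrown (horizontal distance between knob_grip and blue_notch below 0.007 m and value of joint lift below 0.004 m and value of joint blue below 0.4 rad), for 0.1 s.
4. the blue lever is fully on (value of joint blue above 0.88 rad), for 0.1 s.
At the end, for the whole second after the job is handed in: Red lever off (below 0.12 rad), green lever off (below 0.15), blue lever on (above 0.88) and still, the slide within 7 mm of the blue notch and down to within 4 mm (value of joint red below 0.12 rad and value of joint green below 0.15 rad and value of joint blue above 0.88 rad and horizontal distance between knob_grip and blue_notch below 0.007 m and value of joint lift below 0.004 m and velocity of joint blue between -0.05 and 0.05 rad/s); the robot touches nothing.
It fails at once if the green lever is thrown (value of joint green above 0.4 rad).
It fails at once if a pot or tool on the bench is moved by more than 30 mm (distance of any of bowl, glaze, looptool, brush, bat, cup, rib from where it was at the start of the episode above 0.03 m).
It also fails if it takes over 56 s, if anything falls off the work surface, if the arm or the gripper's body presses on something with over 40 N, if the wrist force passes 120 N, or if a joint passes its speed limit or range.

## Robot

A 6-joint arm with a two-finger parallel gripper is mounted at the origin on the work surface. World frame = base frame: x ahead of the robot, y to its left, z up, the work surface at z = 0. Lengths are in m, angles in degrees, forces in N, time in s.
With the tool pointing down it reaches from about 0.275 to 0.85 m from the base axis. Payload 5.2 kg.
Tool frame: the origin (TCP) lies at the very end of the fingers, on their centre line; the grasp point (between the pads) lies 19 mm behind it; z points along the fingers, y is the line along which they close (so a half turn about z gives the same grasp; the last joint's range is limited). The gripper opens to 85 mm and grips with 20 to 120 N. Pads are 22 mm wide; open, the fingers measure 114 mm over their backs; the gripper's body (76 mm by 85 mm) begins 54 mm behind the grasp point. The pads swing forward as they close: fully open they stand 13 mm farther back than shut.
Start: joints at [-79.63, 14.817, 87.949, -0, 77.235, -11.62], TCP at [0.206, -0.51, 0.192] pointing down, gripper open.
Joint ranges: [-179.93, 179.93], [-52.35, 119.4], [10.71, 147.94], [-69.91, 249.91], [12.55, 155.21], [-178.61, 178.61]. Speed limits (degrees/s): [147.25, 147.25, 180, 180, 180, 180].

## Interface

Orientations are given as [roll, pitch, yaw] about the fixed x, y, z axes, in that order (R = Rz(yaw) Ry(pitch) Rx(roll)).
In Python, from plant import r, vision gives the robot as it stands.
- The arm moves only by the shell command python3 -m jog 'ROWS' [FORCE]. ROWS is text: rows parted by semicolons, each of 5 numbers parted by spaces: the shift along the tool's x, y, z in units of 25 mm (1.0 is 25 mm), then the turn about the tool's z in units of 6 degrees (1.0 is 6 degrees), then the opening in per cent of the stroke, from 0 (shut) to 100 (fully open). A call has 1 to 5 rows; each row shifts and turns the commanded pose from where the row before left it, along the tool's axes as they then stand; what a row does not reach is not made up. A row lasts 1/8 s, in which the tool goes at most 62.5 mm and 10.7 degrees, less where a joint would pass 70% of its speed; a pose out of reach is approached as far as the arm can. A call is refused whole if a number of a shift passes 1 or a number of a turn 1, either way. A call with a gripper value outside its range is refused whole. The fingers move at their own pace and stop on an object; FORCE is the grip in N (left out, the last holds). Time passes only in rows, so rows that do not move let the fingers close. It gives the time, the measured TCP pose, the force, the opening and the grip force at its end, in the units of the state.
- r.read_state(): the state, without advancing time (a new reading comes with each control period).
- vision.camera(name): name is "scene" or "top" or "wrist"; returns (picture, depth): 384x512x3 uint8, red, green, blue; 384x512 float32, m along the optical axis (not along the pixel's ray), 0 where there is no reading.
- vision.camera_model(name): a dict with "fov_y" (degrees; the focal length in pixels is half the picture's height over the tangent of half this angle, whatever the lens; pixels are square), "cx", "cy" (the principal point, pixels), "position" and "attitude" of the camera in the world. Camera axes: x right, y up, looking along -z (the intrinsics and any distortion apply to the point x, -y, -z); pixel columns grow to the right and rows downward; lengths in m; the calibration is good to about 2 mm. A picture is of the moment at which its call begins: read the wrist's pose just before it. camera_model takes no time and is no camera call; for the wrist camera it gives the pose at the moment of the call.
- r.close_job(): hands the job in; it is judged then, once.
The state is a dict: "time_s": time; "joint_pos": joint angles; "joint_velocities": joint speeds; "joint_efforts": joint torques, N m; "ee_pos": TCP position; "eef_rot": TCP orientation; "contact_force": force on the tool from outside, world axes, zero at the start; "moment": the same for the moment, N m; "gripper_width": opening from 0.0 (shut) to 1.0 (fully open); "grip_force": force on a finger pad.
Only numpy, scipy, OpenCV 4.12 (cv2) and the standard library are available. Lean on these libraries where they do the work, as an engineer would, in place of code of your own. Each camera call takes 0.05 s, during which the arm holds its last target. There are 200 camera calls.

## Working session

There is one attempt and no reset: what is moved stays moved. The work goes in short steps, Python scripts to look and compute and a shell command to move; the robot and the scene stay as the last step left them, time stands still between calls to the robot, and variables do not carry over. Pictures are saved under pics/ and viewed, at most 10 in all, crops included, and the job is handed in when it is done.

```bash
ls; mkdir -p pics
cat > h.py <<'E'
import numpy as np, cv2
from scipy.spatial.transform import Rotation as R
from plant import r, vision
E
python3 - <<'E'
from h import *
for n in ("scene","top"):
    p,d=vision.camera(n); m=vision.camera_model(n); print(n,m)
    cv2.imwrite(f"pics/{n}0.png",p[:,:,::-1]); np.savez(f"{n}0.npz",p=p,d=d)
print(r.read_state())
E
```

```text
pics
scene {'fov_y': 49.621147454666776, 'cx': 252.74958718974753, 'cy': 189.273011326704, 'position': array([ 1.21224771, -0.8317622 ,  0.8312861 ]), 'attitude': array([57.58735316, -0.766587  , 40.47417316])}
top {'fov_y': 46.42900022507872, 'cx': 250.0863668377814, 'cy': 193.96226141745444, 'position': array([ 0.37989763, -0.00191961,  1.39170068]), 'attitude': array([  7.10233387,   0.834487  , -89.47722238])}
{'time_s': 0.1, 'joint_pos': array([-7.96291629e+01,  1.48569640e+01,  8.80052243e+01, -7.25017802e-04,
        7.72344120e+01, -1.16193219e+01]), 'joint_velocities': array([-0.01205824, -0.17462793, -0.19835714, -0.01327144,  0.01818383,
       -0.03290332]), 'joint_efforts': array([ 2.91265416e-03, -4.46973467e+01, -2.91246021e+01, -2.28651415e-04,
        6.30815528e-03,  1.31095646e-05]), 'ee_pos': array([ 0.20586622, -0.50943589,  0.19133729]), 'eef_rot': array([-1.79905237e+02, -1.87637303e-02,  2.19903043e+01]), 'contact_force': array([0.0275042 , 0.02780418, 1.47062312]), 'moment': array([0.01212389, 0.02580748, 0.02800545]), 'grip_force': 0.0, 'gripper_width': 1.0003195038853356}
```

View pics/scene0.png

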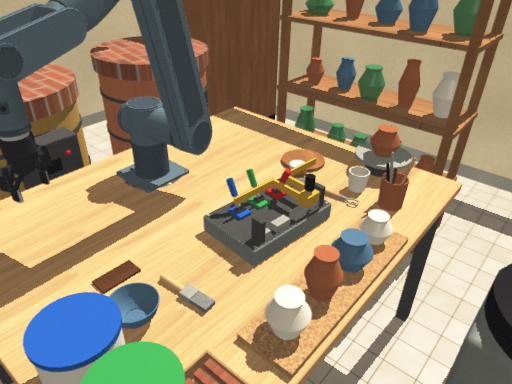

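View pics/top0.png

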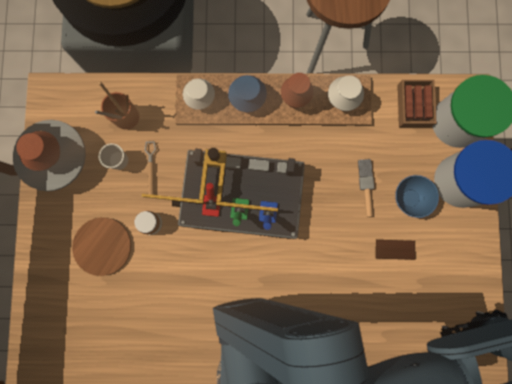

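The scene view shows the panel with the levers in the order blue, green, red (about (232,187), (252,178), (285,178)) and the black knob at (311,183). In the top view red is at (211,200), green at (238,210), blue at (268,213), and the knob at (213,154). The red lever and the slide are at panel +y, blue is at -y, and the glaze jar's white cap is at (147,222), near the plate's left end.

```bash
cat >> h.py <<'E'
def cloud(n,d,m):
    v,u=np.mgrid[:384,:512]; f=192/np.tan(np.radians(m["fov_y"]/2))
    c=np.stack([(u-m["cx"])/f*d,-(v-m["cy"])/f*d,-d],-1)
    return c@R.from_euler("xyz",m["attitude"],degrees=True).as_matrix().T+m["position"]
def hsvm(p,h0,h1,s=120,v=50):
    h=cv2.cvtColor(p,cv2.COLOR_RGB2HSV); return (h[...,0]>=h0)&(h[...,0]<=h1)&(h[...,1]>s)&(h[...,2]>v)
COL=dict(red=(0,6),blue=(108,125),green=(50,75),yellow=(18,26))
E
python3 - <<'E'
from h import *
box=dict(scene=(slice(150,260),slice(200,330)),top=(slice(140,245),slice(140,310)))
for n in ("scene","top"):
    z=np.load(n+"0.npz"); p,d=z["p"],z["d"]; m=vision.camera_model(n); C=cloud(n,d,m)
    b=np.zeros((384,512),bool); b[box[n]]=1
    print(n,"table z",np.median(C[300,200:230,2]) if n=="scene" else np.median(C[270,100:200,2],))
    for k,(a,e) in COL.items():
        q=hsvm(p,a,e)&b&(d>0)&(C[...,2]>.085)
        P=C[q]; 
        if len(P)==0: print(k,0); continue
        print(k,len(P),P.mean(0).round(4),"z",np.percentile(P[:,2],[2,50,98]).round(3))
        if k!="yellow":
            t=P[P[:,2]>np.percentile(P[:,2],85)]; print("  top",t.mean(0).round(4))
        else:
            f=P[abs(P[:,2]-.13)<.008]; 
            # plate line: y far ends
            vx,vy,x0,y0=cv2.fitLine(f[:,:2].astype(np.float32),cv2.DIST_HUBER,0,.002,.001).ravel(); print("  line",vx,vy,x0,y0,"y range",f[:,1].min(),f[:,1].max())
    q=b&(C[...,2]>.17)&(C[...,2]<.21)&(p.max(-1)<70); P=C[q]; print("knob top",len(P),P.mean(0).round(4),P[:,2].max(),P.min(0),P.max(0))
    q=b&(abs(C[...,2]-.06)<.006); P=C[q][:,:2].astype(np.float32)
    print("box",cv2.minAreaRect(P))
E
```

```text
scene table z 0.00825592356104371
red 81 [0.5482 0.1209 0.1512] z [0.121 0.154 0.172]
  top [0.5504 0.1247 0.1707]
blue 98 [ 0.4619 -0.0381  0.147 ] z [0.123 0.148 0.172]
  top [ 0.4506 -0.0366  0.168 ]
green 83 [0.4713 0.0457 0.1481] z [0.125 0.148 0.172]
  top [0.4604 0.0456 0.1695]
yellow 1114 [0.5679 0.1076 0.1205] z [0.098 0.122 0.133]
  line 0.37243637 0.92805773 0.55496776 0.08678751 y range -0.061900328998011345 0.3241426946444409
knob top 86 [0.6424 0.1099 0.1835] 0.19189325515094535 [0.24767515 0.0316408  0.17026771] [0.65878743 0.12821675 0.19189326]
box ((0.5506010055541992, 0.09400290250778198), (0.4767371416091919, 0.25298288464546204), 87.70428466796875)
top table z 0.0008820839655218071
red 114 [0.5417 0.1301 0.1523] z [0.11  0.157 0.175]
  top [0.5515 0.1273 0.1727]
blue 59 [ 0.4551 -0.0281  0.1582] z [0.127 0.165 0.172]
  top [ 0.4506 -0.0299  0.1713]
green 9 [0.4592 0.055  0.1598] z [0.136 0.165 0.168]
  top [0.4547 0.051  0.1676]
yellow 867 [0.5621 0.1272 0.1271] z [0.103 0.129 0.135]
  line 0.17419338 -0.98471147 0.55840933 0.14427653 y range -0.05851795907691768 0.3274398648173021
knob top 83 [0.6363 0.1172 0.1873] 0.19439835036409936 [0.46267565 0.04682392 0.17006502] [0.65383735 0.1311147  0.19439835]
box ((0.5397858619689941, 0.0960899293422699), (0.46151334047317505, 0.2647201120853424), 84.67488098144531)
```

Run:
```python
from h import *
box=dict(scene=(slice(150,260),slice(200,330)),top=(slice(140,245),slice(140,310)))
for n in ("scene","top"):
    z=np.load(n+"0.npz"); p,d=z["p"],z["d"]; m=vision.camera_model(n); C=cloud(n,d,m)
    b=np.zeros((384,512),bool); b[box[n]]=1
    P=C[hsvm(p,*COL["yellow"])&b&(d>0)]; P=P[P[:,2]>.12]
    f=P[(P[:,1]<.07)|(P[:,1]>.17)]
    s,c=np.polyfit(f[:,1],f[:,0],1); print(n,"plate yaw",np.degrees(-np.arctan(s)),"x(0)",c,"x(.12)",c+.12*s,"ends",f[:,1].min(),f[:,1].max(),"resid",np.std(f[:,0]-s*f[:,1]-c),"z",np.percentile(P[:,2],[50,95]))
    g=P[(P[:,0]>.62)]; print(" arms/block",g.min(0),g.max(0))
    q=b&(C[...,2]>.181)&(C[...,2]<.2)&(p.max(-1)<80); P=C[q]; P=P[(P[:,0]>.6)&(P[:,1]>.08)];print(" knob",len(P),np.median(P,0),P.min(0),P.max(0))
    # box dark corners by colour
```

```text
scene plate yaw -5.7444469740272694 x(0) 0.501005200888817 x(.12) 0.5130768174712099 ends -0.061900328998011345 0.3241426946444409 resid 0.002766118752829618 z [0.12829823 0.1323518 ]
 arms/block [0.62036286 0.08416494 0.12030085] [0.6684751 0.1590007 0.1689359]
 knob 55 [0.64612506 0.11074977 0.188717  ] [0.63118627 0.10025194 0.18162617] [0.65851195 0.12821675 0.19189326]
top plate yaw -5.752361138577419 x(0) 0.5005635927486786 x(.12) 0.5126519526895376 ends -0.05851795907691768 0.3274398648173021 resid 0.0021540412991536743 z [0.12947485 0.13378548]
 arms/block [0.62005868 0.09090826 0.12186287] [0.66733539 0.15111521 0.1906595 ]
 knob 76 [0.6413749  0.11985825 0.1891194 ] [0.62949608 0.10596396 0.1817179 ] [0.65383735 0.1311147  0.19439835]
```

Both views agree: the panel yaw is about -5.75°, red pivot about (0.508, 0.1325), blue pivot about (0.491, -0.037) and knob about (0.642, 0.119). The heights, grip points and 390 mm plate length match the description. Next: rise, align the tool with the panel and shut the gripper.

```bash
python3 -m jog '0 0 -0.5 1 0;0 0 -0.5 1 0;0 0 -0.5 1 0;0 0 -0.5 1 0;0 0 -0.5 0.6 0' 40; python3 -m jog '0 -1 0 0 0;0 -1 0 0 0;0 -1 0 0 0;0 -1 0 0 0;0 -1 0 0 0'
```

```text
time_s: 0.72
ee_pos: [0.2059, -0.5097, 0.2545]
eef_rot: [-179.9, 0.0, -5.8]
contact_force: [0.9, -0.1, 0.6]
gripper_width: -0.0
grip_force: 0.0
time_s: 1.35
ee_pos: [0.2182, -0.3845, 0.2542]
eef_rot: [-180.0, 0.0, -5.6]
contact_force: [0.4, -1.4, -0.3]
gripper_width: -0.0
grip_force: 0.0
```

```bash
for i in 1; do python3 -m jog '0.6 -1 0 0 0;0.6 -1 0 0 0;0.6 -1 0 0 0;0.6 -1 0 0 0;0.6 -1 0 0 0'; python3 -m jog '0.6 -1 0 0 0;0.6 -1 0 0 0;0.6 -1 0 0 0;0.6 -1 0 0 0;0.6 -1 0 0 0';python3 -m jog '0.4 -0.8 0 0 0;0.4 -0.8 0 0 0;0.4 -0.8 0 0 0;0.4 -0.8 0 0 0;0.4 -0.8 0 0 0'; done
python3 - <<'E'
from h import *
m=vision.camera_model("wrist"); p,d=vision.camera("wrist"); print(m, r.read_state()["ee_pos"])
cv2.imwrite("pics/w1.png",p[:,:,::-1]); np.savez("w1.npz",p=p,d=d)
C=cloud("wrist",d,m)
for k in COL:
    q=hsvm(p,*COL[k])&(d>0)&(C[...,2]>.085); P=C[q]
    if len(P)>20: t=P[P[:,2]>np.percentile(P[:,2],85)]; print(k,len(P),t.mean(0),P.min(0),P.max(0))
E
```

```text
time_s: 1.98
ee_pos: [0.3053, -0.2674, 0.2543]
eef_rot: [-180.0, 0.0, -5.6]
contact_force: [0.3, 0.1, 0.4]
gripper_width: 0.005
grip_force: 0.0
time_s: 2.6
ee_pos: [0.3922, -0.1505, 0.2543]
eef_rot: [-180.0, 0.0, -5.6]
contact_force: [0.5, 1.1, 0.2]
gripper_width: -0.001
grip_force: 0.0
time_s: 3.22
ee_pos: [0.4515, -0.056, 0.2542]
eef_rot: [-180.0, 0.1, -5.6]
contact_force: [0.7, -0.4, -0.4]
gripper_width: 0.001
grip_force: 0.0
{'fov_y': 63.78870005989703, 'cx': 255.96549397470267, 'cy': 192.36702369096687, 'position': array([ 0.52579041, -0.06275013,  0.43648675]), 'attitude': array([-1.71082530e+01,  5.72793317e-02, -9.56760696e+01])} [ 0.45255531 -0.05410783  0.25423341]
red 1565 [0.54947726 0.12912738 0.17196416] [0.50400282 0.11200867 0.08562263] [0.5634951  0.15082329 0.17439228]
blue 778 [ 0.4495956  -0.03179905  0.16964311] [ 0.43643883 -0.04227037  0.08619418] [0.6290441  0.17216371 0.17259825]
green 1187 [0.45860138 0.05383462 0.17079668] [0.44528267 0.04164303 0.08548019] [0.49681346 0.06619921 0.17319499]
yellow 6930 [0.55244097 0.09485306 0.13192736] [ 0.44662669 -0.05955743  0.08581408] [0.63301873 0.19868318 0.29863375]
```

View pics/w1.png

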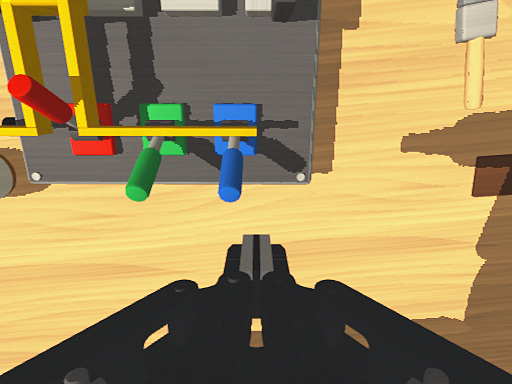

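The wrist view shows the red handle at (20,85), green at (138,185), blue at (230,185), and the shut fingers at (257,255). The positions match my estimate within 2 mm. Next: move behind the red handle and look before going down.

```bash
python3 -m jog '0 -1 0 0 0;0.6 -1 0 0 0;0.6 -1 0 0 0;0.6 -1 0 0 0;0.6 -1 0 0 0'; python3 -m jog '0.8 -0.9 0 0 0;0.8 -0.9 0 0 0;0.9 -0.9 0 0 0;0 0 0 0 0'
python3 - <<'E'
from h import *
m=vision.camera_model("wrist"); p,d=vision.camera("wrist"); print(r.read_state()["ee_pos"])
cv2.imwrite("pics/w2.png",p[:,:,::-1])
C=cloud("wrist",d,m); o=np.array([.508,.1325]);E=np.array([[.995,-.1],[.1,.995]])
q=(d>0)&(C[...,2]>.183)&(C[...,2]<.196)&(p.max(-1)<90); P=C[q]; P=P[np.linalg.norm(P[:,:2]-[.642,.119],axis=1)<.04]
print("knob",len(P),P.mean(0),P.min(0),P.max(0))
print("tcp rel red pivot",E@(r.read_state()["ee_pos"][:2]-o))
E
```

```text
time_s: 3.9
ee_pos: [0.5235, 0.0622, 0.2542]
eef_rot: [180.0, 0.0, -5.6]
contact_force: [-0.2, -0.4, -0.2]
gripper_width: 0.001
grip_force: 0.0
time_s: 4.4
ee_pos: [0.5928, 0.1236, 0.2533]
eef_rot: [180.0, 0.1, -5.5]
contact_force: [0.1, 0.6, -0.4]
gripper_width: 0.003
grip_force: 0.0
[0.59194806 0.12287695 0.25356149]
knob 1205 [0.64405038 0.12089305 0.19017582] [0.62793292 0.10582198 0.18301091] [0.6589077  0.1355266  0.19246993]
tcp rel red pivot [ 0.08449062 -0.00118013]
```

View pics/w2.png

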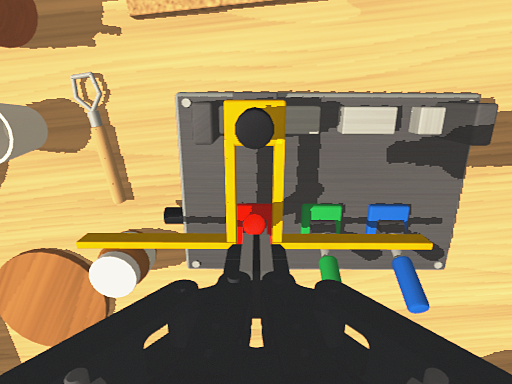

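The knob is at (254,127) in this picture, which is (0.6435, 0.1208) in the world. The red handle tip shows at (254,224). Next: go down between them and pull the lever back.

```bash
python3 -m jog '0.2 0 0.8 0 0;0 0 1 0 0;0 0 1 0 0;0 0 1 0 0;0 0 0.5 0 0'; python3 -m jog '-0.8 0 0 0 0;-0.8 0 0 0 0;-0.8 0 0 0 0;-0.7 0 0 0 0;0 0 0 0 0'
```

```text
time_s: 5.08
ee_pos: [0.5956, 0.1214, 0.1458]
eef_rot: [180.0, 0.2, -5.6]
contact_force: [0.5, 0.2, -0.6]
gripper_width: -0.0
grip_force: 0.0
time_s: 5.7
ee_pos: [0.5192, 0.1297, 0.1479]
eef_rot: [180.0, -0.0, -5.6]
contact_force: [0.8, 0.3, 1.0]
gripper_width: -0.003
grip_force: 0.0
```

```bash
python3 -m jog '-0.5 0 0 0 0;-0.4 0 0 0 0;0 0 0 0 0'; python3 -m jog '-0.2 0 0 0 0;0 0 0 0 0';python3 -m jog '-0.1 0 0 0 0;0 0 0 0 0'
```

```text
time_s: 6.08
ee_pos: [0.4969, 0.1322, 0.1471]
eef_rot: [180.0, 0.0, -5.6]
contact_force: [0.6, -0.1, 0.0]
gripper_width: 0.003
grip_force: 0.0
time_s: 6.32
ee_pos: [0.4925, 0.1326, 0.1471]
eef_rot: [180.0, 0.0, -5.6]
contact_force: [-0.2, -0.3, 0.0]
gripper_width: 0.0
grip_force: 0.0
time_s: 6.58
ee_pos: [0.4901, 0.1328, 0.1471]
eef_rot: [180.0, 0.0, -5.6]
contact_force: [-0.5, -0.7, -0.1]
gripper_width: -0.001
grip_force: 0.0
```

Run:
```python
from h import *
for n in ("scene","wrist"):
    m=vision.camera_model(n); p,d=vision.camera(n); C=cloud(n,d,m)
    cv2.imwrite(f"pics/{n}3.png",p[:,:,::-1] if n=="wrist" else cv2.resize(p[130:270,190:350,::-1],None,fx=4,fy=4))
    for k in ("red","green","blue"):
        q=hsvm(p,*COL[k])&(d>0)&(C[...,2]>.1)&(C[...,2]<.2)&(abs(C[...,0]-.5)<.1)&(abs(C[...,1]-.05)<.15); P=C[q]
        if len(P)>9: t=P[P[:,2]>np.percentile(P[:,2],85)]; print(n,k,len(P),t.mean(0),P.min(0),P.max(0))
```

```text
scene red 82 [0.55217995 0.12701817 0.17010231] [0.52320652 0.09438624 0.10732055] [0.56379888 0.13451839 0.17381383]
scene green 80 [0.46140085 0.04742987 0.16841363] [0.45555071 0.03965999 0.11944428] [0.4859205  0.0563715  0.17288272]
scene blue 98 [ 0.45287498 -0.03693758  0.16865282] [ 0.44103037 -0.04729377  0.12248029] [ 0.47934509 -0.02624599  0.17192413]
wrist red 2128 [0.54850723 0.13077648 0.17249261] [0.52124041 0.11959964 0.12123911] [0.56352097 0.14289022 0.17493934]
wrist green 2892 [0.45901714 0.05542063 0.17053046] [0.44569063 0.0423506  0.10097185] [0.48822711 0.06609195 0.17277902]
wrist blue 1539 [ 0.45315641 -0.02037504  0.15681999] [ 0.44157713 -0.03790517  0.10213436] [ 0.47924385 -0.01786349  0.16402322]
```

View pics/scene3.png

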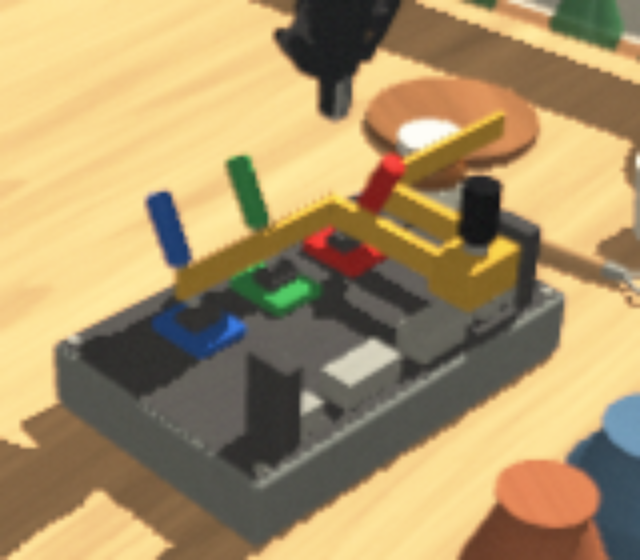

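The red lever is still on. In this crop the fingertips are at (335,110), above and left of the red handle at (383,185), so they passed it without touching. I'll check the reported TCP against the images.

Run:
```python
from h import *
s=r.read_state(); print(s["ee_pos"],s["eef_rot"],s["joint_pos"])
m=vision.camera_model("scene"); f=192/np.tan(np.radians(m["fov_y"]/2))
def proj(P):
    c=R.from_euler("xyz",m["attitude"],degrees=True).as_matrix().T@(np.array(P)-m["position"]); return m["cx"]+f*c[0]/-c[2], m["cy"]-f*c[1]/-c[2]
print("tcp px",proj(s["ee_pos"]), "red tip px",proj([.5495,.129,.17]))
p,d=vision.camera("scene"); C=cloud("scene",d,m)
for v in range(140,164,2): print(v,[ (tuple(C[v,u].round(3)),int(p[v,u].max())) for u in (272,274)])
w=vision.camera_model("wrist"); print(w["position"]-s["ee_pos"])
p,d=vision.camera("wrist"); C=cloud("wrist",d,w)
for v in (240,250,260,270): print(v,[(tuple(C[v,u].round(3))) for u in (248,264)])
```

```text
[0.49022223 0.13280213 0.14709829] [-1.79999392e+02 -7.57808622e-04 -5.61019933e+00] [2.55654914e+00 1.25720829e+01 9.75113348e+01 5.26386511e-04
 6.99157458e+01 9.81665677e+01]
tcp px (np.float64(273.0898563410186), np.float64(169.41475379315622)) red tip px (np.float64(287.15445107381265), np.float64(169.75122802982594))
140 [((np.float64(0.499), np.float64(0.108), np.float64(0.266)), 36), ((np.float64(0.506), np.float64(0.11), np.float64(0.268)), 35)]
142 [((np.float64(0.494), np.float64(0.116), np.float64(0.255)), 34), ((np.float64(0.503), np.float64(0.113), np.float64(0.259)), 33)]
144 [((np.float64(0.497), np.float64(0.113), np.float64(0.25)), 35), ((np.float64(0.506), np.float64(0.111), np.float64(0.254)), 33)]
146 [((np.float64(0.496), np.float64(0.114), np.float64(0.242)), 31), ((np.float64(0.5), np.float64(0.119), np.float64(0.242)), 32)]
148 [((np.float64(0.494), np.float64(0.116), np.float64(0.234)), 32), ((np.float64(0.5), np.float64(0.119), np.float64(0.235)), 31)]
150 [((np.float64(0.496), np.float64(0.115), np.float64(0.228)), 33), ((np.float64(0.502), np.float64(0.11
[... 671 characters left out ...]
4(0.126), np.float64(0.188)), 205)]
162 [((np.float64(0.288), np.float64(0.393), np.float64(-0.005)), 246), ((np.float64(0.296), np.float64(0.397), np.float64(-0.003)), 247)]
[ 0.07417096 -0.00668252  0.18233112]
240 [(np.float64(0.501), np.float64(0.136), np.float64(0.197)), (np.float64(0.501), np.float64(0.129), np.float64(0.198))]
250 [(np.float64(0.501), np.float64(0.136), np.float64(0.208)), (np.float64(0.501), np.float64(0.129), np.float64(0.207))]
260 [(np.float64(0.501), np.float64(0.136), np.float64(0.216)), (np.float64(0.5), np.float64(0.129), np.float64(0.216))]
270 [(np.float64(0.501), np.float64(0.136), np.float64(0.224)), (np.float64(0.5), np.float64(0.129), np.float64(0.223))]
```

View pics/wrist3.png

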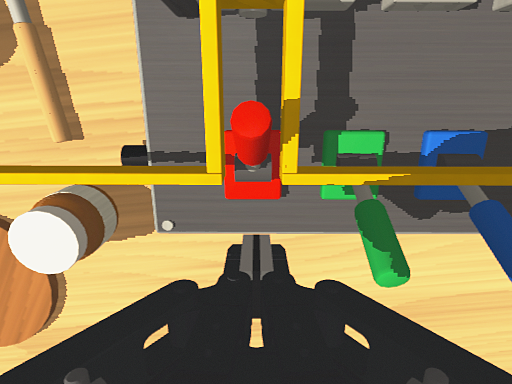

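Both cameras put the real fingertips at z about 0.189. The reported TCP therefore reads about 42 mm too low in z, while x and y agree. In the wrist view the red handle at (251,120) was simply passed over. I'll work with true z = reported + 0.042, measured at the tips, go back behind the handle and descend further while watching the force.

```bash
python3 -m jog '1 0 0 0 0;1 0 0 0 0;1 0 0 0 0;1 0 0 0 0;0.3 0 0 0 0'; python3 -m jog '0 0 0.5 0 0;0 0 0.5 0 0;0 0 0.3 0 0;0 0 0.3 0 0;0 0 0 0 0'
python3 - <<'E'
from h import *
s=r.read_state(); m=vision.camera_model("wrist"); p,d=vision.camera("wrist"); C=cloud("wrist",d,m); print(s["ee_pos"])
for v in range(228,244,2): print(v,C[v,248].round(3),C[v,264].round(3))
m=vision.camera_model("scene"); p,d=vision.camera("scene"); cv2.imwrite("pics/scene4.png",cv2.resize(p[110:250,210:350,::-1],None,fx=4,fy=4,interpolation=cv2.INTER_CUBIC))
E
```

```text
time_s: 7.4
ee_pos: [0.5982, 0.122, 0.1467]
eef_rot: [180.0, 0.0, -5.6]
contact_force: [-0.5, 0.9, -0.9]
gripper_width: -0.002
grip_force: 0.0
time_s: 8.02
ee_pos: [0.5965, 0.1223, 0.1065]
eef_rot: [180.0, 0.1, -5.6]
contact_force: [0.4, -0.2, -0.3]
gripper_width: 0.001
grip_force: 0.0
[0.59653422 0.12234027 0.10645043]
228 [0.572 0.132 0.061] [0.571 0.119 0.061]
230 [0.57  0.132 0.061] [0.569 0.119 0.061]
232 [0.569 0.132 0.062] [0.567 0.12  0.061]
234 [0.567 0.133 0.062] [0.566 0.12  0.062]
236 [0.607 0.126 0.151] [0.606 0.118 0.152]
238 [0.607 0.126 0.154] [0.607 0.118 0.154]
240 [0.608 0.126 0.157] [0.607 0.118 0.158]
242 [0.608 0.126 0.159] [0.606 0.118 0.158]
```

View pics/scene4.png

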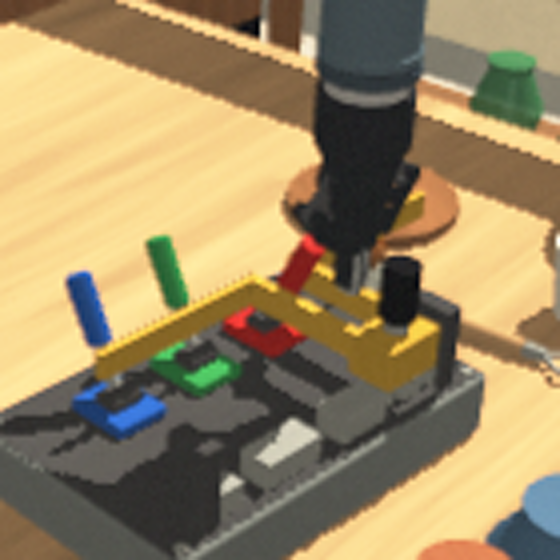

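The fingertips, at (350,280) in the crop, are now between the red handle (300,262) and the knob (400,285), with the tip at true z about 0.150. Next: pull.

```bash
python3 -m jog '-0.7 0 0.1 0 0;-0.7 0 0 0 0;-0.7 0 0 0 0;-0.7 0 0 0 0;-0.7 0 0 0 0'; python3 -m jog '-0.3 0 0 0 0;0 0 0 0 0';python3 -m jog '-0.1 0 0 0 0;0 0 0 0 0'; python3 -m jog '-0.1 0 0 0 0;0 0 0 0 0'
```

```text
time_s: 8.75
ee_pos: [0.5121, 0.1309, 0.1064]
eef_rot: [-180.0, -0.3, -5.6]
contact_force: [2.5, 0.1, 1.1]
gripper_width: 0.002
grip_force: 1.4
time_s: 9.0
ee_pos: [0.5026, 0.1316, 0.1051]
eef_rot: [-180.0, -0.0, -5.6]
contact_force: [0.2, -0.4, 0.5]
gripper_width: 0.001
grip_force: 0.1
time_s: 9.25
ee_pos: [0.5006, 0.1318, 0.1046]
eef_rot: [-180.0, -0.0, -5.6]
contact_force: [1.5, -0.0, 0.6]
gripper_width: -0.001
grip_force: 0.9
time_s: 9.5
ee_pos: [0.4975, 0.132, 0.1044]
eef_rot: [180.0, 0.0, -5.6]
contact_force: [1.8, -0.0, -0.1]
gripper_width: -0.001
grip_force: 0.7
```

```bash
python3 -m jog '-0.1 0 0 0 0;0 0 0 0 0'; python3 -m jog '-0.1 0 0 0 0;0 0 0 0 0';python3 -m jog '-0.1 0 0 0 0;0 0 0 0 0'; python3 -m jog '-0.05 0 0 0 0;0 0 0 0 0'
```

```text
time_s: 9.75
ee_pos: [0.4948, 0.1323, 0.1045]
eef_rot: [180.0, 0.0, -5.6]
contact_force: [1.8, 0.2, -0.7]
gripper_width: 0.002
grip_force: 0.6
time_s: 10.0
ee_pos: [0.4929, 0.1325, 0.1048]
eef_rot: [180.0, -0.0, -5.6]
contact_force: [3.0, -0.8, -0.2]
gripper_width: -0.0
grip_force: 1.3
time_s: 10.25
ee_pos: [0.4924, 0.1325, 0.1055]
eef_rot: [-180.0, -0.3, -5.6]
contact_force: [7.6, -0.8, -0.7]
gripper_width: -0.003
grip_force: 3.0
time_s: 10.5
ee_pos: [0.4923, 0.1325, 0.1058]
eef_rot: [-180.0, -0.4, -5.6]
contact_force: [8.4, -1.0, -1.1]
gripper_width: 0.001
grip_force: 3.9
```

The red lever is at its stop. Next: back off, rise, go over the knob and measure.

```bash
python3 -m jog '0.5 0 0 0 0;0 0 -1 0 0;0 0 -1 0 0;0 0 -1 0 70;0 0 -1 0 70'; python3 -m jog '1 0 0 0 70;1 0 0 0 70;1 0 0 0 70;1 0 0 0 70;1 0 0 0 70'; python3 -m jog '0.6 0 0 0 70;0 0 0 0 70'
python3 - <<'E'
from h import *
s=r.read_state(); print(s["ee_pos"])
for n in ("wrist","scene"):
    m=vision.camera_model(n); p,d=vision.camera(n); C=cloud(n,d,m)
    cv2.imwrite(f"pics/{n}5.png",p[:,:,::-1])
    for k in ("red","green","blue"):
        q=hsvm(p,*COL[k])&(d>0)&(C[...,2]>.1)&(C[...,2]<.2)&(abs(C[...,0]-.5)<.1)&(abs(C[...,1]-.05)<.15); P=C[q]
        if len(P)>9: t=P[P[:,2]>np.percentile(P[:,2],85)]; print(n,k,len(P),t.mean(0),P.min(0),P.max(0))
    q=(d>0)&(C[...,2]>.183)&(C[...,2]<.196)&(p.max(-1)<90); P=C[q]; P=P[np.linalg.norm(P[:,:2]-[.642,.119],axis=1)<.04]
    if len(P): print("knob",len(P),P.mean(0),P.min(0),P.max(0))
E
```

```text
time_s: 11.12
ee_pos: [0.5003, 0.1319, 0.2047]
eef_rot: [180.0, 0.2, -5.6]
contact_force: [1.0, -0.4, 1.2]
gripper_width: 0.424
grip_force: 0.0
time_s: 11.75
ee_pos: [0.6256, 0.1196, 0.2037]
eef_rot: [-180.0, 0.2, -5.6]
contact_force: [-0.2, -0.3, -0.1]
gripper_width: 0.7
grip_force: 0.0
time_s: 12.0
ee_pos: [0.6405, 0.1179, 0.2032]
eef_rot: [180.0, 0.2, -5.6]
contact_force: [-0.9, -0.1, -0.3]
gripper_width: 0.701
grip_force: 0.0
[0.6404546  0.11793133 0.20316297]
wrist red 485 [0.48499873 0.13704328 0.14044295] [0.47970983 0.12697218 0.11671798] [0.49670906 0.14754944 0.14356643]
wrist green 30 [0.48091473 0.06250773 0.12551686] [0.47920889 0.05811415 0.11927613] [0.48620797 0.06345329 0.12613874]
knob 1597 [0.6452898  0.12101778 0.18986862] [0.62843946 0.10580681 0.18307358] [0.65946655 0.13585298 0.19261094]
scene red 97 [0.466049   0.13269473 0.16740167] [0.46042179 0.09556271 0.10640092] [0.56212561 0.1461515  0.17109877]
scene green 83 [0.45985399 0.04776865 0.16867157] [0.45239454 0.0376305  0.12135924] [0.48754349 0.05537705 0.17308685]
scene blue 99 [ 0.45115147 -0.03689386  0.16890319] [ 0.44451129 -0.04648083  0.12119757] [ 0.4757308  -0.02799302  0.17141013]
knob 55 [0.6453124  0.11336178 0.18849733] [0.63014209 0.09983956 0.18301092] [0.65884235 0.12992058 0.19208908]
```

Red is fully off, since its tip sits where green's does relative to its pivot. The knob is at (0.6445, 0.1208). Next: descend and grip.

```bash
python3 -m jog '0.15 -0.13 1 0 70;0 0 1 0 70;0 0 1 0 70;0 0 1 0 70;0 0 0 0 70'; python3 -m jog '0 0 0 0 20;0 0 0 0 20;0 0 0 0 20;0 0 0 0 20' 60
```

```text
time_s: 12.72
ee_pos: [0.642, 0.1211, 0.1026]
eef_rot: [180.0, 0.3, -5.6]
contact_force: [0.8, 0.3, 0.2]
gripper_width: 0.7
grip_force: 0.0
time_s: 13.22
ee_pos: [0.6455, 0.121, 0.1065]
eef_rot: [-180.0, -0.1, -5.6]
contact_force: [-1.5, -0.1, 5.9]
gripper_width: 0.361
grip_force: 59.0
```

```bash
python3 -m jog '0 0 -0.3 0 20;0 0 -0.3 0 20;0 0 -0.3 0 20;0 0 0 0 20;0 0 0 0 20'
python3 - <<'E'
from h import *
s=r.read_state(); print(s["ee_pos"],s["contact_force"])
m=vision.camera_model("wrist"); p,d=vision.camera("wrist"); C=cloud("wrist",d,m)
P=C[hsvm(p,*COL["yellow"])&(d>0)&(C[...,2]>.1)&(C[...,2]<.2)]; print(len(P),np.percentile(P[:,2],[5,50,95]))
E
```

```text
time_s: 13.85
ee_pos: [0.6453, 0.1209, 0.1272]
eef_rot: [-180.0, -0.1, -5.6]
contact_force: [5.5, 1.3, -5.4]
gripper_width: 0.363
grip_force: 59.7
[0.64525149 0.12089795 0.12718086] [ 5.46153769  1.25522897 -5.43851936]
5481 [0.12265843 0.1502225  0.15173967]
```

Lifted about 20 mm; the plate is now at 0.150. Next: move along to the blue notch.

```bash
python3 -m jog '0.06 0.4 0 0 20;0 0.6 0 0 20;0 0.6 0 0 20;0 0.6 0 0 20;0 0.2 0 0 20'; python3 -m jog '0 0.6 0 0 20;0 0.6 0 0 20;0 0.6 0 0 20;0 0.6 0 0 20;0 0.2 0 0 20'
```

```text
time_s: 14.52
ee_pos: [0.639, 0.0595, 0.1266]
eef_rot: [180.0, 0.2, -5.7]
contact_force: [-2.9, 1.3, -5.2]
gripper_width: 0.359
grip_force: 59.9
time_s: 15.15
ee_pos: [0.6325, -0.0048, 0.1267]
eef_rot: [180.0, 0.2, -5.7]
contact_force: [-5.0, 1.4, -5.1]
gripper_width: 0.361
grip_force: 60.1
```

```bash
python3 -m jog '-0.05 0.6 0 0 20;0 0.6 0 0 20;0 0.5 0 0 20;0 0.05 0 0 20;0 0 0 0 20'
python3 - <<'E'
from h import *
s=r.read_state(); print(s["ee_pos"],s["contact_force"])
e=np.array([-.1002,-.995]); print("along",(s["ee_pos"][:2]-[.6453,.1209])@e)
E
```

```text
time_s: 15.78
ee_pos: [0.6283, -0.0477, 0.1271]
eef_rot: [180.0, 0.0, -5.6]
contact_force: [-3.5, -0.9, -5.5]
gripper_width: 0.36
grip_force: 60.2
[ 0.62833754 -0.04768017  0.12712799] [-3.5127668  -0.85841219 -5.49892959]
along 0.1694369041925703
```

Within 1 mm of the 170 mm spacing. Next: lower.

```bash
python3 -m jog '0 0 0.3 0 20;0 0 0.3 0 20;0 0 0.2 0 20;0 0 0 0 20;0 0 0 0 20'
```

```text
time_s: 16.4
ee_pos: [0.6284, -0.0468, 0.1069]
eef_rot: [-180.0, 0.0, -5.6]
contact_force: [-2.9, 0.6, -5.6]
gripper_width: 0.357
grip_force: 60.4
```

Now in the notch (reported z back to 0.107). Next: release, rise and check.

```bash
python3 -m jog '0 0 0 0 75;0 0 0 0 75;0 0 0 0 75;0 0 -0.8 0 75;0 0 -1 0 75'; python3 -m jog '0 0 -1 0 75;0 0 -1 0 75;-1 0 0 0 0;-1 0 0 0 0;0 0 0 0 0'
python3 - <<'E'
from h import *
s=r.read_state(); print(s["ee_pos"])
for n in ("wrist","scene"):
    m=vision.camera_model(n); p,d=vision.camera(n); C=cloud(n,d,m)
    for k in ("red","green","blue"):
        q=hsvm(p,*COL[k])&(d>0)&(C[...,2]>.1)&(C[...,2]<.2)&(abs(C[...,0]-.5)<.1)&(abs(C[...,1]-.05)<.15); P=C[q]
        if len(P)>9: t=P[P[:,2]>np.percentile(P[:,2],85)]; print(n,k,len(P),t.mean(0))
    q=(d>0)&(C[...,2]>.18)&(C[...,2]<.23)&(p.max(-1)<90); P=C[q]; P=P[np.linalg.norm(P[:,:2]-[.628,-.048],axis=1)<.035]
    if len(P): print("knob",len(P),P.mean(0),P.min(0),P.max(0))
    P=C[hsvm(p,*COL["yellow"])&(d>0)&(C[...,2]>.1)&(C[...,2]<.2)]; print("yellow z",np.percentile(P[:,2],[50,95]))
E
```

```text
time_s: 17.02
ee_pos: [0.6284, -0.047, 0.1524]
eef_rot: [-180.0, 0.0, -5.6]
contact_force: [-0.1, -0.1, 1.1]
gripper_width: 0.747
grip_force: 0.0
time_s: 17.65
ee_pos: [0.578, -0.042, 0.203]
eef_rot: [180.0, -0.1, -5.6]
contact_force: [0.7, -0.7, 0.7]
gripper_width: 0.11
grip_force: 0.0
[ 0.57804696 -0.04197755  0.20297294]
wrist red 1216 [0.47355299 0.13887627 0.1625089 ]
wrist blue 1026 [ 0.4530476  -0.03050437  0.16894451]
knob 1865 [ 0.62742143 -0.04596906  0.19011502] [ 0.61104229 -0.06097322  0.18007319] [ 0.64244021 -0.03114323  0.19239956]
yellow z [0.12961276 0.13135099]
scene red 95 [0.46720666 0.13302027 0.1674396 ]
scene green 84 [0.45971177 0.04718333 0.16887025]
scene blue 100 [ 0.4510685  -0.0371063   0.16896125]
knob 78 [ 0.62887594 -0.05290249  0.18788256] [ 0.61056083 -0.06553854  0.18025382] [ 0.64224289 -0.03391269  0.19199811]
yellow z [0.12358287 0.13160995]
```

The slide is down: knob top at 0.190, and within 2 mm of the notch in y. Next: go to the front of the blue lever, descend and push.

```bash
python3 -m jog '-1 0.1 0 0 0;-1 0 0 0 0;-1 0 0 0 0;-1 0 0 0 0;-1 0 0 0 0'; python3 -m jog '-1 0 0 0 0;-1 0 0 0 0;-0.1 0 0 0 0;0 0 0 0 0'; python3 -m jog '0 0 1 0 0;0 0 1 0 0;0 0 1 0 0;0 0 0.9 0 0;0 0 0 0 0'
```

```text
time_s: 18.38
ee_pos: [0.4545, -0.0327, 0.2023]
eef_rot: [180.0, -0.1, -5.6]
contact_force: [-0.5, -0.2, -0.1]
gripper_width: -0.0
grip_force: 0.0
time_s: 18.88
ee_pos: [0.4031, -0.0277, 0.2025]
eef_rot: [180.0, -0.1, -5.6]
contact_force: [0.3, -0.0, 0.8]
gripper_width: 0.003
grip_force: 0.0
time_s: 19.5
ee_pos: [0.4016, -0.0271, 0.1033]
eef_rot: [-179.9, 0.2, -5.6]
contact_force: [-0.5, -0.1, 0.4]
gripper_width: 0.001
grip_force: 0.0
```

```bash
python3 -m jog '0.7 0 0 0 0;0.7 0 0 0 0;0.7 0 0 0 0;0.7 0 0 0 0;0.7 0 0 0 0'; python3 -m jog '0.3 0 0 0 0;0 0 0 0 0'; python3 -m jog '0.1 0 0 0 0;0 0 0 0 0'
```

```text
time_s: 20.12
ee_pos: [0.4909, -0.0361, 0.1053]
eef_rot: [180.0, -0.1, -5.6]
contact_force: [-4.0, -0.7, -0.4]
gripper_width: 0.002
grip_force: 1.4
time_s: 20.38
ee_pos: [0.4976, -0.0368, 0.1047]
eef_rot: [180.0, -0.1, -5.6]
contact_force: [-0.2, 0.1, -0.7]
gripper_width: -0.004
grip_force: 0.0
time_s: 20.62
ee_pos: [0.4988, -0.0368, 0.1047]
eef_rot: [180.0, -0.0, -5.6]
contact_force: [-0.6, 0.5, 0.5]
gripper_width: 0.001
grip_force: 0.2
```

```bash
python3 -m jog '0.15 0 0 0 0;0 0 0 0 0'; python3 -m jog '0.1 0 0 0 0;0 0 0 0 0'; python3 -m jog '0.1 0 0 0 0;0 0 0 0 0';python3 -m jog '0.1 0 0 0 0;0 0 0 0 0'
```

```text
time_s: 20.88
ee_pos: [0.5025, -0.0372, 0.1046]
eef_rot: [-180.0, 0.0, -5.6]
contact_force: [-1.9, -0.1, -0.2]
gripper_width: -0.002
grip_force: 0.7
time_s: 21.12
ee_pos: [0.5052, -0.0375, 0.1046]
eef_rot: [-180.0, -0.0, -5.6]
contact_force: [-2.3, 0.1, -0.8]
gripper_width: 0.001
grip_force: 0.7
time_s: 21.38
ee_pos: [0.5079, -0.0378, 0.1047]
eef_rot: [180.0, -0.0, -5.6]
contact_force: [-2.2, 0.4, -0.8]
gripper_width: 0.001
grip_force: 0.6
time_s: 21.62
ee_pos: [0.5086, -0.0378, 0.1044]
eef_rot: [-180.0, 0.2, -5.6]
contact_force: [-6.6, 0.8, 3.4]
gripper_width: 0.003
grip_force: 3.4
```

At the stop. One more nudge, then back off, rise well clear and verify.

```bash
python3 -m jog '0.08 0 0 0 0;0 0 0 0 0;-0.6 0 0 0 0;-0.6 0 0 0 0;0 0 -1 0 0'; python3 -m jog '0 0 -1 0 0;0 0 -1 0 0;0 0 -1 0 0;-1 0 -1 0 0;-1 0 0 0 0'; python3 -m jog '-1 0 0 0 0;0 0 0 0 0;0 0 0 0 0'
python3 - <<'E'
from h import *
for n in ("wrist","scene"):
    m=vision.camera_model(n); p,d=vision.camera(n); C=cloud(n,d,m)
    if n=="scene": cv2.imwrite("pics/scene6.png",cv2.resize(p[110:270,190:350,::-1],None,fx=3.5,fy=3.5))
    for k in ("red","green","blue"):
        q=hsvm(p,*COL[k])&(d>0)&(C[...,2]>.1)&(C[...,2]<.2)&(abs(C[...,0]-.5)<.1)&(abs(C[...,1]-.05)<.15); P=C[q]
        if len(P)>9: t=P[P[:,2]>np.percentile(P[:,2],85)]; print(n,k,len(P),t.mean(0))
    q=(d>0)&(C[...,2]>.18)&(C[...,2]<.23)&(p.max(-1)<90); P=C[q]; P=P[np.linalg.norm(P[:,:2]-[.628,-.048],axis=1)<.035]
    if len(P): print("knob",len(P),P.mean(0),P.max(0))
E
```

```text
time_s: 22.25
ee_pos: [0.4794, -0.0345, 0.1284]
eef_rot: [-179.9, 0.2, -5.6]
contact_force: [0.0, -0.6, 0.6]
gripper_width: -0.001
grip_force: 0.0
time_s: 22.88
ee_pos: [0.4331, -0.0307, 0.2318]
eef_rot: [179.9, -0.3, -5.6]
contact_force: [0.0, -0.2, 0.3]
gripper_width: 0.004
grip_force: 0.0
time_s: 23.25
ee_pos: [0.4083, -0.0281, 0.23]
eef_rot: [180.0, -0.1, -5.6]
contact_force: [0.1, 0.0, -0.8]
gripper_width: 0.001
grip_force: 0.0
wrist red 1775 [0.46487799 0.13795921 0.16993256]
wrist green 1430 [0.45857815 0.05400007 0.17113069]
wrist blue 1288 [ 0.53581844 -0.03899385  0.17021941]
scene red 97 [0.46593914 0.13388126 0.1676375 ]
scene green 84 [0.45989758 0.04810726 0.16825808]
scene blue 86 [ 0.53734896 -0.04252819  0.1682468 ]
knob 80 [ 0.62922979 -0.05297859  0.18774676] [ 0.64318855 -0.03503649  0.19270798]
```

View pics/scene6.png

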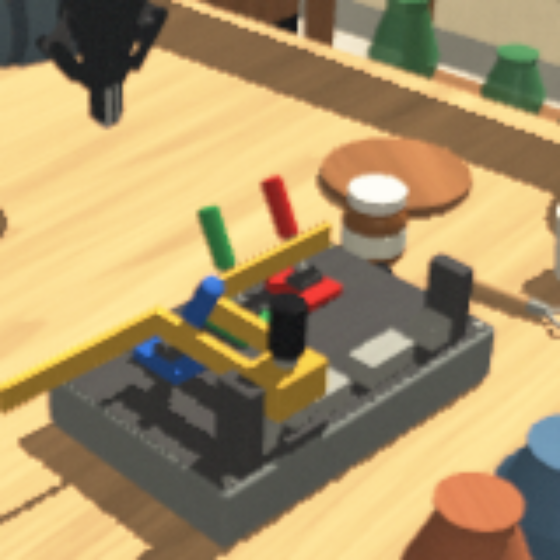

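In the crop the blue lever leans away at (207,295) inside the gap, red (280,205) and green (215,235) lean back, and the slide sits down behind blue. The arm is clear at (105,105), and the measured tips confirm the end stops.

```bash
python3 -c "
from plant import r
print(r.close_job())"
```

```text
the job is handed in; nothing more can be done
None
```

The changeover is done and handed in (no verdict came back): red is off, the slide is down in the blue notch, blue is on, green is still off, and nothing on the bench was touched.

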